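Shim the rocking comparator

ROBOT

A 6-joint arm with a two-finger parallel gripper is mounted at the origin on a cart in front of the work surface, level with it; the furniture and walls round the work are solid. World frame = base frame: x ahead of the robot, y to its left, z up, the work surface at z = 0. Lengths are in m, angles in rad, forces in N, time in s.
With the tool pointing down it reaches from about 0.35 to 0.725 m from the base axis. Payload 4.3 kg.
Tool frame: the origin (TCP) lies at the very end of the fingers, on their centre line; the grasp point (between the pads) lies 19 mm behind it; z points along the fingers, y is the line along which they close (so a half turn about z gives the same grasp; the last joint's range is limited). The gripper opens to 85 mm and grips with 20 to 120 N. Pads are 22 mm wide; open, the fingers measure 114 mm over their backs; the gripper's body (76 mm by 85 mm) begins 54 mm behind the grasp point. The pads swing forward as they close: fully open they stand 13 mm farther back than shut.
Start: joints at [-0.11, 0.377, 0.081, 1.274, 0, 1.46], TCP at [0.575, 0, 0.231] pointing down, gripper open.
Joint ranges: [-2.72, 2.72], [-0.84, 1.66], [-1.02, 1.22], [-1.77, 2.12], [-1.37, 1.28], [-3.14, 3.14]. Speed limits (rad/s): [2.57, 2.57, 3.14, 3.14, 3.14, 3.14].

INTERFACE

Orientations are given as a unit quaternion [x, y, z, w].
In Python, from station import arm gives the robot as it stands.
- The arm moves only by the shell command python3 -m crank 'ROWS' [FORCE]. ROWS is JSON, one flat list of numbers, 7 for each row, row after row: the finger opening in m, from 0 to 0.0854, then the shift along the tool's x, y, z in m, then the turn, a rotation vector about the tool's x, y, z in degrees. In form: [claw, x, y, z, wx, wy, wz, claw, x, y, z, wx, wy, wz, ...]. A call has 1 to 8 rows; each row is the pose to reach, as a shift and turn from the pose commanded when the call began, along the tool's axes at that moment; what a row does not reach only later rows make up. A row lasts 1/10 s, in which the tool goes at most 50 mm and 8.59 degrees, less where a joint would pass 70% of its speed; a pose out of reach is approached as far as the arm can. A call with a gripper value outside its range is refused whole. The fingers move at their own pace and stop on an object; FORCE is the grip in N (left out, the last holds). Time passes only in rows, so rows that repeat a pose let the fingers close. It gives the time, the measured TCP pose, the force, the opening and the grip force at its end, in the units of the state.
- arm.read_state(): the state, without advancing time (a new reading comes with each control period).
- arm.capture(name): name is "scene" or "side" or "wrist"; returns the picture (400x640x3 uint8, blue, green, red); there is no depth.
- arm.camera_params(name): a dict with "fx", "fy", "cx", "cy" (pixels), "T" (4x4, takes a point from camera to world coordinates). Camera axes: x right, y down, z forward; pixel columns grow to the right and rows downward; lengths in m; the calibration is good to about 2 mm. A picture is of the moment at which its call begins: read the wrist's pose just before it. camera_params takes no time and is no camera call; for the wrist camera it gives the pose at the moment of the call.
- arm.sign_off(): hands the job in; it is judged then, once.
The state is a dict: "clock": time; "qpos": joint angles; "qd": joint speeds; "joint_efforts": joint torques, N m; "eef_pos": TCP position; "ee_rot": TCP orientation; "ft_force": force on the tool from outside, world axes, zero at the start; "moment": the same for the moment, N m; "gripper_width": finger opening in m; "grip_force": force on a finger pad.
Only numpy, scipy, OpenCV 4.12 (cv2) and the standard library are available. Lean on these libraries where they do the work, as an engineer would, in place of code of your own. Each camera call takes 0.05 s, during which the arm holds its last target. There are 200 camera calls.

TASK

The dial comparator rocks because the foot at its front left corner (seen from the robot) has lost its rubber pad. Picking nothing up, push the orange wedge along the bench, thin end first, with the fingertips under that bare brass foot until it is snug, so that the wedge takes up the gap but does not jack the base up or shove the comparator along. Then press down firmly with the fingertips on top of that corner to prove that it no longer dips, and come away, keeping off the gauge and column and leaving the other things on the bench where they are.

Things in the scene. Friction and masses are not known exactly. Their poses are not given: they have to be found in the camera images.
- comparator: bench comparator, 2.5 to 3.5 kg, loose. Origin at bench level under the middle of its grey base; x from the front edge (robot side) to the rear, y left, z up. Base 170 (x) by 130 mm (y), underside 14 mm, top 32 mm above the bench. Feet at x +-68, y +-48 mm: three stand on black rubber pads, the front left (x -68, y +48) is a bare brass stud. The base starts level.
- gauge: column and dial gauge fixed on the rear right of the base, not to be touched; origin and axes as the comparator's. Column 17 mm thick at x +56, y -34 mm, arm at 118 mm, gauge at x +24, y -8 mm with its round case, 57 mm across, facing the front; top about 0.20 m above the bench.
- bare_foot (a point): lowest point of the bare stud: 12 mm thick, domed end, 7 mm clear of the bench at the start, 17 mm in from the front and left edges of the base. With nothing under it, 4 to 6 N on that corner tips the base about its diagonal until the stud meets the bench (about 0.1 rad); it falls back when let go.
- bare_corner (a point): point on the flat top of the base right above the bare foot, 32 mm above the bench; where to press. A firm press is a steady 8 to 20 N for half a second, within 45 mm of this point.
- wedge: orange plastic levelling wedge, about 50 g, loose, flat on the bench: 72 mm long (own x), 34 mm wide. Origin at the middle of its underside. Thin end at x +36, 1.5 mm thick; the ramp rises from there evenly over 60 mm to 15 mm; the heel (x -36 to -24) is flat-topped. It starts before the bare foot, thin end roughly to it; a flat pusher behind it turns it square about the heel corner met first.
- wedge_heel (a point): middle of the upright rear face of the wedge's heel (34 mm wide, 15 mm high), 7.5 mm above the bench; push here towards the thin end. The foot meets the ramp when about 12 mm ahead of the wedge's origin. The push, under 1 N till then, rises quickly; 5 N leaves the wedge snug and friction keeps it there; past about 10 N it jacks or shoves the comparator.
- spring_tin: round tin, 63 mm across, 20 mm high, loose; origin at the centre of its underside. To be left alone.
- oil_cup_yel: oil cup with yellow lid, 27 mm across, 23 mm high, loose; origin at the centre of its underside. To be left alone.
- driver_yellow: small screwdriver with yellow end, 94 mm long, 13 mm thick, lying loose to the right of the comparator, long axis its own y; origin under its middle. To be left alone.
Mind the look-alikes: they are no part of the job. Of the things shaped like the wedge, the orange one is meant.

How it is judged:
By the outcome, as a careful person would: the job done as asked, in the order asked, and still so for the second after the job is handed in, with the robot touching nothing.
It also fails if it takes over 51 s, if anything falls off the work surface, if the arm or the gripper's body presses on something with over 40 N, if the wrist force passes 120 N, or if a joint passes its speed limit or range.

## Working session

There is one attempt and no reset: what is moved stays moved. The work goes in short steps, Python scripts to look and compute and a shell command to move; the robot and the scene stay as the last step left them, time stands still between calls to the robot, and variables do not carry over. Pictures are saved under pics/ and viewed, at most 10 in all, crops included, and the job is handed in when it is done.

```bash
mkdir -p pics
python3 - <<'E'
from station import arm
import cv2,numpy as np
s=arm.read_state();print(s)
for n in ["scene","side"]:
    i=arm.capture(n);cv2.imwrite(f"pics/{n}0.png",i)
    p=arm.camera_params(n);print(n,p["fx"],p["cx"],p["cy"],np.round(p["T"],3).tolist())
E
```

```text
{'clock': 0.0, 'qpos': array([-1.10288711e-01,  3.78075692e-01,  7.96301191e-02,  1.27441801e+00,
        7.94444891e-06,  1.46048404e+00]), 'qd': array([-0.00082739, -0.0012389 , -0.00022221, -0.00145756, -0.00046463,
       -0.00021544]), 'joint_efforts': array([ 5.03441061e-04, -4.63600910e+01,  2.69876987e+01,  2.07655923e-02,
       -6.74222474e-05, -6.15417605e-06]), 'eef_pos': array([5.74337297e-01, 8.84201896e-05, 2.30355319e-01]), 'ee_rot': array([ 7.07098072e-01,  7.07114734e-01, -6.42890727e-04, -8.09381825e-04]), 'ft_force': array([ 0.28218972,  0.30730592, -0.10112381]), 'moment': array([ 0.06517408,  0.01365769, -0.02190953]), 'grip_force': 0.0, 'gripper_width': 0.08523730725186023}
scene 408.21479918988024 317.6589223133408 194.54548364720858 [[-0.862, -0.338, 0.377, 0.181], [-0.507, 0.582, -0.636, 0.707], [-0.005, -0.739, -0.673, 0.649], [0.0, 0.0, 0.0, 1.0]]
side 394.5336108091531 325.0779866528861 195.5296298720297 [[0.889, -0.228, 0.397, 0.193], [-0.457, -0.398, 0.795, -0.508], [-0.023, -0.889, -0.458, 0.43], [0.0, 0.0, 0.0, 1.0]]
```

View pics/scene0.png

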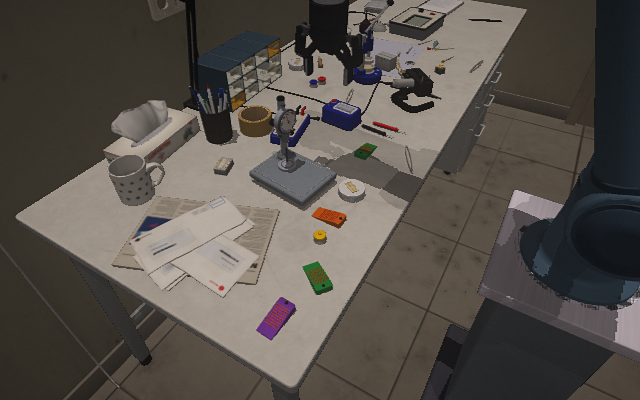

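View pics/side0.png

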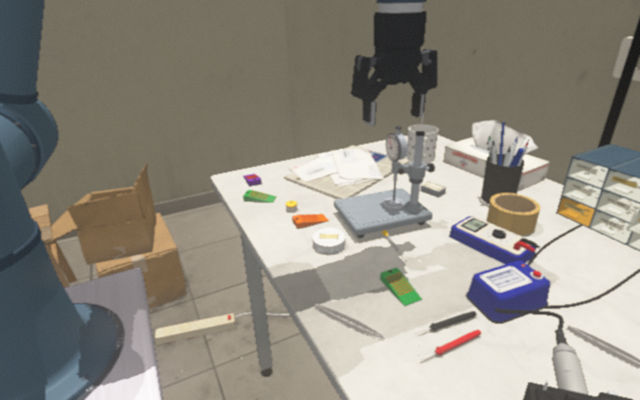

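The scene view shows the grey comparator base around (292,178). There are four wedge shapes: orange (330,217), green (318,278), green (365,150) and purple (277,318). The one at (330,217) is the only orange one, and it lies before the base. The tin is at (351,189) and the yellow cup at (320,237).

```bash
cat > h.py <<'E'
import cv2,numpy as np
from station import arm
def ray(p,px,z):
    T=np.array(p["T"]);d=T[:3,:3]@[(px[0]-p["cx"])/p["fx"],(px[1]-p["cy"])/p["fy"],1]
    return T[:3,3]+d*(z-T[2,3])/d[2]
def proj(p,X):
    T=np.array(p["T"]);c=T[:3,:3].T@(np.array(X)-T[:3,3]);return np.array([p["fx"]*c[0]/c[2]+p["cx"],p["fy"]*c[1]/c[2]+p["cy"]])
def big(m):
    c=max(cv2.findContours(m.astype(np.uint8),0,2)[0],key=cv2.contourArea);return c
E
python3 - <<'E'
from h import *
out=[]
for n,(x,y) in [("scene",(235,140)),("side",(285,165))]:
    i=cv2.imread(f"pics/{n}0.png");p=arm.camera_params(n)
    h=cv2.cvtColor(i,cv2.COLOR_BGR2HSV)
    m=(h[...,0]>4)&(h[...,0]<16)&(h[...,1]>170)&(h[...,2]>90)
    m[:, :]&=False if False else True
    mm=np.zeros_like(m);mm[y:y+110,x:x+160]=m[y:y+110,x:x+160]
    c=big(mm);print(n,cv2.contourArea(c),cv2.approxPolyDP(c,2,True)[:,0].tolist())
    for q in cv2.approxPolyDP(c,2,True)[:,0]:print(q,ray(p,q,0).round(3)[:2],ray(p,q,.015).round(3)[:2])
    out.append(cv2.resize(i[y:y+100,x:x+160],None,fx=5,fy=5,interpolation=cv2.INTER_CUBIC)[:, :800])
cv2.imwrite("pics/c1.png",out[0]);cv2.imwrite("pics/c2.png",out[1])
E
```

```text
scene 302.5 [[312, 215], [337, 225], [345, 216], [320, 207]]
[312 215] [0.521 0.16 ] [0.514 0.172]
[337 225] [0.459 0.159] [0.452 0.171]
[345 216] [0.456 0.125] [0.45  0.139]
[320 207] [0.519 0.128] [0.511 0.142]
side 174.0 [[326, 220], [322, 215], [294, 217], [297, 223]]
[326 220] [0.516 0.138] [0.505 0.115]
[322 215] [0.518 0.161] [0.507 0.137]
[294 217] [0.462 0.183] [0.452 0.159]
[297 223] [0.457 0.157] [0.448 0.133]
```

View pics/c1.png

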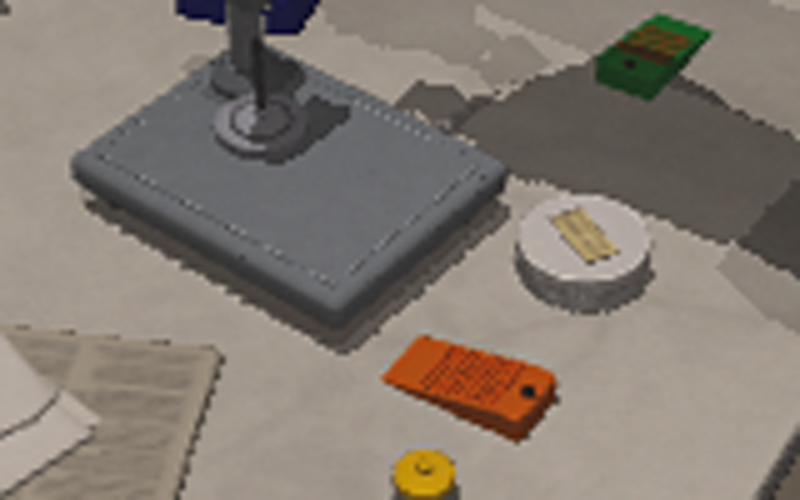

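View pics/c2.png

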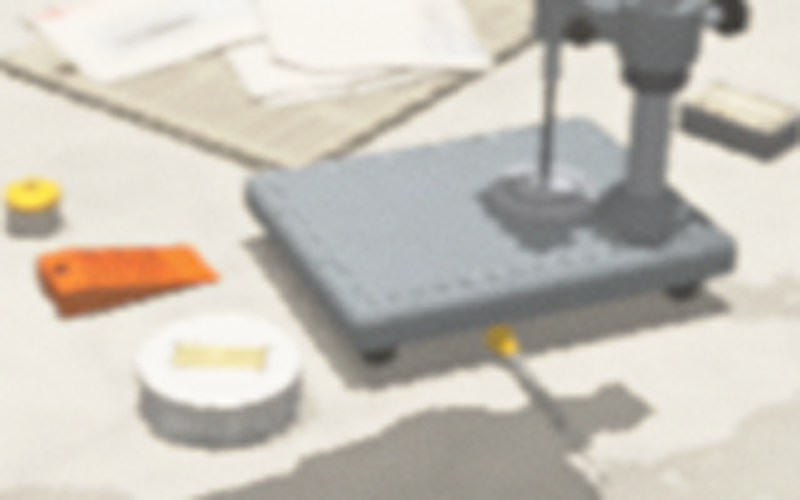

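Both crops confirm the orange wedge. In the scene crop its thin end is at (385,378)-(425,338), towards the base's front left corner at (337,310), and its heel with the hole is at (555,380)-(518,440). The tin is to the right of it and the yellow cup to the left.

Run:
```python
from h import *
from scipy.optimize import least_squares
L=np.array([[85,65],[-85,65],[-85,-65],[85,-65]])/1000.
S={"scene":[(250,172.5),(302.4,202),(336,176),(282,151)],"side":[(401,188.5),(334.6,201.4),(356.4,232.5),(432,215.5)]}
def fit(Q):
    f=lambda v:(np.c_[L[:,0]*np.cos(v[2])-L[:,1]*np.sin(v[2])+v[0],L[:,0]*np.sin(v[2])+L[:,1]*np.cos(v[2])+v[1]]-Q).ravel()
    r=least_squares(f,[.6,.1,0]);return r.x,np.abs(r.fun).max()
for n in S:
    p=arm.camera_params(n);Q=np.array([ray(p,q,.030)[:2] for q in S[n]])
    v,e=fit(Q);print(n,Q.round(3).tolist(),v.round(4),e.round(4))
    c,s=np.cos(v[2]),np.sin(v[2]);print("foot",v[0]-.068*c-.048*s,v[1]-.068*s+.048*c)
o={"scene":(235,140),"side":(285,165)}
W={"scene":[("thinL",385,380,0),("thinR",425,337,.0015),("heelL bot",518,440,0),("heelL top",520,420,.015),("heelR top",557,375,.015),("cup",425,472,.023),("tin",583,235,.02)],
"side":[("thinR",218,280,0),("thinL",200,246,.0015),("heelR bot",62,315,0),("heelR top",52,283,.015),("heelL top",40,255,.015),("cup",32,193,.023),("tin",218,358,.02)]}
for n in W:
    p=arm.camera_params(n)
    for k,x,y,z in W[n]:print(n,k,ray(p,(x/5+o[n][0],y/5+o[n][1]),z).round(3)[:2])
```

```text
scene [[0.708, 0.137], [0.545, 0.161], [0.524, 0.045], [0.69, 0.027]] [ 0.6168  0.0924 -0.1427] 0.0106
foot 0.5562745605706026 0.14962669567923226
side [[0.706, 0.133], [0.545, 0.153], [0.522, 0.024], [0.686, 0.004]] [ 0.6149  0.0785 -0.1401] 0.0057
foot 0.5542271193352346 0.13550601135936835
scene thinL [0.52  0.162]
scene thinR [0.518 0.131]
scene heelL bot [0.451 0.165]
scene heelL top [0.45  0.167]
scene heelR top [0.449 0.135]
scene cup [0.466 0.219]
scene tin [0.479 0.051]
side thinR [0.519 0.131]
side thinL [0.524 0.158]
side heelR bot [0.45  0.138]
side heelR top [0.447 0.14 ]
side heelL top [0.452 0.164]
side cup [0.465 0.202]
side tin [0.477 0.051]
```

Wedge: the heel centre is near (0.450, 0.151) and the thin end near (0.520, 0.146). Both views agree and give 70 mm long, 32 mm wide. The bare foot is near (0.556, 0.138) and the comparator yaw is about -0.14. Next: close the fingers, go behind the wedge up high, and look from there.

```bash
python3 -m crank '[0,0.02,-0.02,0,0,0,-8, 0,0.04,-0.04,0,0,0,-16, 0,0.06,-0.06,0,0,0,-24, 0,0.08,-0.08,0,0,0,-32, 0,0.10,-0.10,0,0,0,-40, 0,0.12,-0.12,0,0,0,-48, 0,0.14,-0.14,0,0,0,-56, 0,0.153,-0.154,0,0,0,-64]' 60
python3 -m crank '[0,0,0,0.02,0,0,-8, 0,0,0,0.03,0,0,-16, 0,0,0,0.03,0,0,-20, 0,0,0,0.03,0,0,-20,0,0,0,0.03,0,0,-20]'
python3 - <<'E'
from h import *
p=arm.camera_params("wrist");s=arm.read_state();cv2.imwrite("pics/w1.png",arm.capture("wrist"))
np.save("w1.npy",p["T"]);print(s["eef_pos"],s["qpos"],np.round(p["T"],3),p["fx"],p["cx"],p["cy"])
E
```

```text
clock: 0.9
eef_pos: [0.4192, 0.1539, 0.2309]
ee_rot: [0.222, 0.975, -0.0, -0.001]
ft_force: [0.6, -0.1, -1.1]
gripper_width: 0.0004
grip_force: 0.0
clock: 1.4
eef_pos: [0.4209, 0.153, 0.2012]
ee_rot: [0.053, 0.999, -0.0, -0.0]
ft_force: [-0.2, -0.0, 0.5]
gripper_width: 0.0002
grip_force: 0.0
[0.42094529 0.15298059 0.20123056] [ 2.06790645e-01  1.34722970e-01 -3.19740471e-01  1.11654333e+00
 -2.30208036e-05  3.13064187e-01] [[ 0.105  0.94   0.323  0.337]
 [ 0.994 -0.1   -0.034  0.161]
 [ 0.     0.325 -0.946  0.344]
 [ 0.     0.     0.     1.   ]] 351.5117721915109 322.9902137665989 201.60720101011654
```

View pics/w1.png

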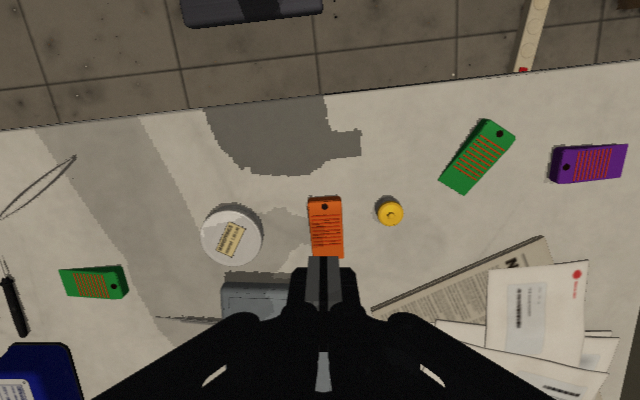

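The wrist view shows the wedge, with heel corners at about (307,197) and (341,196) and thin end at about (311,256) and (344,256). The base's front edge is left of the fingers at (222-295, 283), the tin is at (232,237) and the cup at (390,213).

Run:
```python
from h import *
i=cv2.imread("pics/w1.png");p=arm.camera_params("wrist");p["T"]=np.load("w1.npy")
h=cv2.cvtColor(i,cv2.COLOR_BGR2HSV);m=(h[...,0]>4)&(h[...,0]<16)&(h[...,1]>170)&(h[...,2]>90)
m[:180]=0;m[:,:290]=0;m[:,360:]=0;m[270:]=0
c=big(m);a=cv2.approxPolyDP(c,3,True)[:,0]
for q in a:print(q,ray(p,q,.0).round(4)[:2],ray(p,q,.015).round(4)[:2])
print(ray(p,(390,213),.023),ray(p,(232,237),.02),ray(p,(222,284),.03),ray(p,(290,284),.03))
for n in ["side"]:
    i=arm.capture(n);cv2.imwrite("pics/s2.png",cv2.resize(i[190:240,280:370],None,fx=8,fy=8,interpolation=cv2.INTER_CUBIC))
```

```text
[310 201] [0.4529 0.1357] [0.4478 0.1368]
[313 255] [0.5151 0.1317] [0.5073 0.133 ]
[343 257] [0.521 0.164] [0.513  0.1639]
[340 201] [0.4561 0.1666] [0.451  0.1663]
[0.46568028 0.21365631 0.023     ] [0.47597603 0.05442565 0.02      ] [0.52272251 0.03751458 0.03      ] [0.53009973 0.10695895 0.03      ]
```

View pics/s2.png

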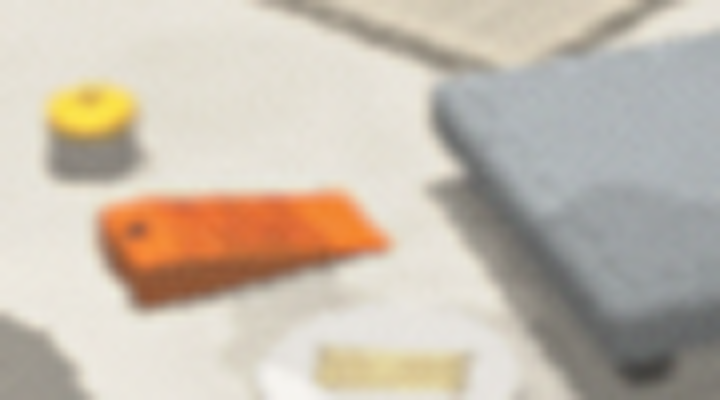

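The wedge is at (0.484, 0.150), yaw about -0.06, with its heel at x ≈ 0.450. The foot line needs a push at about -6°, which is the tool's present yaw. I'll descend behind the heel.

```bash
python3 -m crank '[0,0,0.0015,0.03,0,0,0, 0,0,0.0015,0.065,0,0,0, 0,0,0.0015,0.1,0,0,0, 0,0,0.0015,0.13,0,0,0, 0,0,0.0015,0.16,0,0,0, 0,0,0.0015,0.18,0,0,0, 0,0,0.0015,0.19,0,0,0, 0,0,0.0015,0.195,0,0,0]'
python3 -m crank '[0,0,0,0,0,0,0, 0,-0.003,0,0,0,0,0, 0,-0.006,0,0,0,0,0, 0,-0.009,0,0,0,0,0, 0,-0.012,0,0,0,0,0, 0,-0.015,0,0,0,0,0, 0,-0.018,0,0,0,0,0, 0,-0.018,0,0,0,0,0]'
```

```text
clock: 2.3
eef_pos: [0.421, 0.1544, 0.0058]
ee_rot: [0.053, 0.999, -0.0, -0.0]
ft_force: [-0.5, -0.4, -0.4]
gripper_width: 0.0001
grip_force: 0.0
clock: 3.1
eef_pos: [0.4397, 0.1526, 0.0064]
ee_rot: [0.052, 0.999, 0.0, 0.0]
ft_force: [0.6, -0.5, 1.1]
gripper_width: -0.0001
grip_force: 0.0
```

```bash
python3 -m crank '[0,-0.005,0,0,0,0,0, 0,-0.01,0,0,0,0,0, 0,-0.015,0,0,0,0,0, 0,-0.02,0,0,0,0,0, 0,-0.025,0,0,0,0,0, 0,-0.03,0,0,0,0,0, 0,-0.035,0,0,0,0,0, 0,-0.035,0,0,0,0,0]'
python3 - <<'E'
from h import *
a=arm.capture("scene");b=arm.capture("side");cv2.imwrite("pics/sc3.png",a);cv2.imwrite("pics/sd3.png",b)
f=lambda i,x,y:cv2.resize(i[y:y+60,x:x+100],None,fx=5,fy=5,interpolation=cv2.INTER_CUBIC)
cv2.imwrite("pics/c3.png",np.vstack([f(a,260,170),f(b,280,180)]))
E
```

```text
clock: 3.9
eef_pos: [0.4751, 0.1489, 0.0065]
ee_rot: [0.052, 0.999, 0.0, 0.001]
ft_force: [-0.1, -1.2, 0.7]
gripper_width: 0.0002
grip_force: 0.0
```

View pics/c3.png

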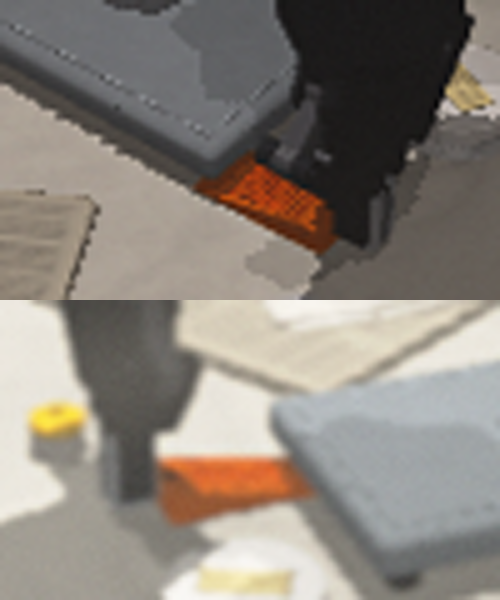

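The wedge is now going under the base's front left corner: scene crop (200,187) thin end, (332,252) heel. The comparator has not moved.

Run:
```python
from h import *
p=arm.camera_params("scene")
f=lambda x,y,z:ray(p,(x/5+260,y/5+170),z).round(4)[:2]
print("wedge left bottom: heel",f(330,254,0),"mid",f(265,220,0),"thin",f(197,188,0))
print("base left edge bottom z.018:",f(205,178,.018),f(100,118,.018),f(0,60,.018))
print("base left top z.032(flat edge):",f(203,155,.032),f(100,88,.032),f(0,28,.032))
```

```text
wedge left bottom: heel [0.4856 0.1596] mid [0.5212 0.1559] thin [0.5586 0.1538]
base left edge bottom z.018: [0.5485 0.162 ] [0.6115 0.1525] [0.6758 0.1425]
base left top z.032(flat edge): [0.5489 0.1621] [0.6135 0.1479] [0.6787 0.1362]
```

The foot lies over the ramp's middle band. I'll push on slowly and watch the force.

```bash
python3 -m crank '[0,-0.003,0,0,0,0,0, 0,-0.006,0,0,0,0,0, 0,-0.009,0,0,0,0,0, 0,-0.011,0,0,0,0,0, 0,-0.013,0,0,0,0,0, 0,-0.015,0,0,0,0,0, 0,-0.015,0,0,0,0,0]'
python3 -m crank '[0,-0.001,0,0,0,0,0, 0,-0.002,0,0,0,0,0, 0,-0.003,0,0,0,0,0, 0,-0.003,0,0,0,0,0]'
```

```text
clock: 4.7
eef_pos: [0.4893, 0.1474, 0.0064]
ee_rot: [0.052, 0.999, 0.0, 0.0]
ft_force: [-0.7, 0.3, 0.2]
gripper_width: 0.0004
grip_force: 0.0
clock: 5.1
eef_pos: [0.492, 0.1471, 0.0064]
ee_rot: [0.052, 0.999, 0.0, 0.0]
ft_force: [0.6, 0.9, -0.1]
gripper_width: 0.0001
grip_force: 0.0
```

```bash
for k in 1 2 3; do :; done; python3 -m crank '[0,-0.0005,0,0,0,0,0, 0,-0.001,0,0,0,0,0, 0,-0.0015,0,0,0,0,0, 0,-0.002,0,0,0,0,0,0,-0.002,0,0,0,0,0]' | grep -E "pos|force"
python3 -m crank '[0,-0.0005,0,0,0,0,0, 0,-0.001,0,0,0,0,0, 0,-0.001,0,0,0,0,0]' | grep -E "pos|force"
```

```text
eef_pos: [0.4939, 0.1469, 0.0063]
ft_force: [-0.4, 0.0, 0.2]
grip_force: 0.0
eef_pos: [0.4949, 0.1468, 0.0063]
ft_force: [0.3, -0.1, 0.8]
grip_force: 0.0
```

```bash
python3 -m crank '[0,-0.0005,0,0,0,0,0, 0,-0.001,0,0,0,0,0, 0,-0.001,0,0,0,0,0]' | grep -E "pos|force"
```

```text
eef_pos: [0.4959, 0.1466, 0.0063]
ft_force: [0.0, -1.3, 0.4]
grip_force: 0.0
```

```bash
python3 -m crank '[0,-0.0005,0,0,0,0,0, 0,-0.001,0,0,0,0,0, 0,-0.001,0,0,0,0,0]' | grep -E "pos|ft"
```

```text
eef_pos: [0.4969, 0.1465, 0.0063]
ft_force: [-1.1, -0.5, -0.2]
```

```bash
python3 -m crank '[0,-0.0005,0,0,0,0,0, 0,-0.001,0,0,0,0,0, 0,-0.001,0,0,0,0,0]' | grep -E "pos|ft"
```

```text
eef_pos: [0.4979, 0.1464, 0.0063]
ft_force: [0.4, 0.7, -0.2]
```

```bash
python3 -m crank '[0,-0.0005,0,0,0,0,0, 0,-0.001,0,0,0,0,0, 0,-0.001,0,0,0,0,0]' | grep -E "pos|ft"
```

```text
eef_pos: [0.4989, 0.1463, 0.0063]
ft_force: [0.5, 0.6, 0.5]
```

```bash
python3 -m crank '[0,-0.0005,0,0,0,0,0, 0,-0.001,0,0,0,0,0, 0,-0.001,0,0,0,0,0]' | grep -E "pos|ft"
```

```text
eef_pos: [0.4997, 0.1462, 0.0063]
ft_force: [-0.7, -0.2, 1.0]
```

```bash
python3 -m crank '[0,-0.0005,0,0,0,0,0, 0,-0.0005,0,0,0,0,0]' | grep -E "pos|ft"
```

```text
eef_pos: [0.5, 0.1462, 0.0063]
ft_force: [-1.0, -0.2, 0.4]
```

```bash
python3 -m crank '[0,-0.0005,0,0,0,0,0, 0,-0.0005,0,0,0,0,0]' | grep -E "pos|ft"
```

```text
eef_pos: [0.5003, 0.1461, 0.0062]
ft_force: [-1.6, 1.0, 1.6]
```

```bash
python3 -m crank '[0,-0.0005,0,0,0,0,0, 0,-0.0005,0,0,0,0,0]' | grep -E "pos|ft"
```

```text
eef_pos: [0.5006, 0.1461, 0.0062]
ft_force: [-2.7, 0.7, 2.7]
```

```bash
python3 -m crank '[0,-0.0005,0,0,0,0,0, 0,-0.0005,0,0,0,0,0]' | grep -E "pos|ft"
```

```text
eef_pos: [0.5009, 0.146, 0.0062]
ft_force: [-4.4, 0.5, 4.1]
```

```bash
python3 -m crank '[0,0,0,0,0,0,0]' | grep -E "pos|ft"; python3 -m crank '[0,0,0,0,0,0,0]' | grep -E "pos|ft"
```

```text
eef_pos: [0.5009, 0.146, 0.0061]
ft_force: [-5.3, 0.5, 2.9]
eef_pos: [0.501, 0.146, 0.0061]
ft_force: [-4.6, 1.0, 4.1]
```

About 5 N and steady, so the wedge is snug. I'll back off straight, rise, and go over the bare corner.

```bash
python3 -m crank '[0,0.005,0,0,0,0,0, 0,0.015,0,0,0,0,0, 0,0.025,0,0,0,0,0, 0,0.025,0,-0.03,0,0,0, 0,0.025,0,-0.07,0,0,0, 0,0,0.001,-0.08,0,0,0, 0,-0.03,0.001,-0.08,0,0,0, 0,-0.055,0.001,-0.08,0,0,0]'
python3 - <<'E'
from h import *
a=arm.capture("scene");b=arm.capture("side");cv2.imwrite("pics/sc4.png",a)
f=lambda i,x,y:cv2.resize(i[y:y+60,x:x+100],None,fx=5,fy=5,interpolation=cv2.INTER_CUBIC)
cv2.imwrite("pics/c4.png",np.vstack([f(a,260,170),f(b,280,180)]))
o=cv2.imread("pics/scene0.png");g=lambda i:cv2.cvtColor(i[150:200,245:285],6).astype(np.float32)
print(cv2.phaseCorrelate(g(o),g(a)))
E
```

```text
clock: 9.2
eef_pos: [0.5582, 0.1414, 0.0875]
ee_rot: [0.052, 0.999, 0.0, 0.002]
ft_force: [-0.4, 0.1, -0.3]
gripper_width: -0.0003
grip_force: 0.0
((-0.1518516490496502, -0.43553178740837595), 0.7344018929004669)
```

View pics/c4.png

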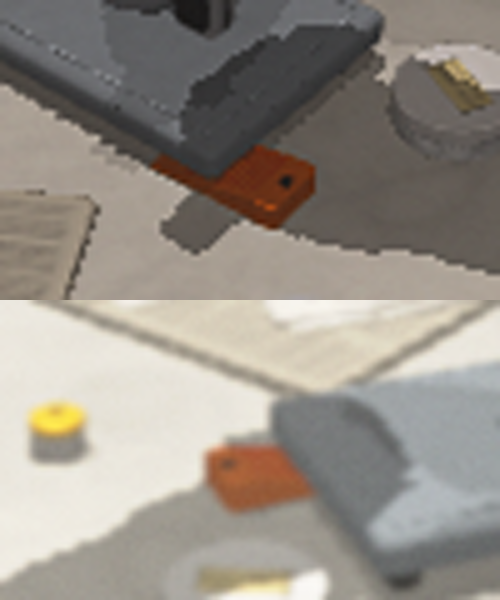

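The wedge stays snug under the corner, with its heel at scene crop (290,185), and the base sits unmoved and level. Now the press.

```bash
python3 -m crank '[0,0,0,0.02,0,0,0, 0,0,0,0.035,0,0,0, 0,0,0,0.045,0,0,0, 0,0,0,0.049,0,0,0, 0,0,0,0.052,0,0,0, 0,0,0,0.053,0,0,0, 0,0,0,0.054,0,0,0]' | grep -E "pos|ft"
```

```text
eef_pos: [0.5571, 0.1414, 0.0329]
ft_force: [0.2, 0.1, -0.6]
```

```bash
python3 -m crank '[0,0,0,0.0005,0,0,0, 0,0,0,0.001,0,0,0]' | grep -E "pos|ft"
```

```text
eef_pos: [0.557, 0.1413, 0.0318]
ft_force: [-0.6, -0.2, 4.4]
```

```bash
python3 -m crank '[0,0,0,0.0005,0,0,0, 0,0,0,0.0005,0,0,0]' | grep -E "pos|ft"
```

```text
eef_pos: [0.557, 0.1413, 0.0318]
ft_force: [-2.1, 0.3, 5.5]
```

```bash
python3 -m crank '[0,0,0,0.0005,0,0,0, 0,0,0,0.0005,0,0,0]' | grep -E "pos|ft"
```

```text
eef_pos: [0.557, 0.1414, 0.0317]
ft_force: [-3.4, -0.3, 8.5]
```

```bash
python3 -m crank '[0,0.0003,0,0.0005,0,0,0, 0,0.0005,0,0.0010,0,0,0]' | grep -E "pos|ft"
```

```text
eef_pos: [0.557, 0.1414, 0.0315]
ft_force: [-5.4, -0.2, 15.8]
```

```bash
python3 -m crank '[0,0,0,0.0002,0,0,0, 0,0,0,0.0002,0,0,0, 0,0,0,0.0002,0,0,0]' | grep -E "pos|ft";python3 -m crank '[0,0,0,0,0,0,0, 0,0,0,0,0,0,0, 0,0,0,0,0,0,0]' | grep -E "pos|ft"; python3 -m crank '[0,0,0,0,0,0,0, 0,0,0,0,0,0,0, 0,0,0,0,0,0,0, 0,0,0,0,0,0,0]' | grep -E "pos|ft"
```

```text
eef_pos: [0.557, 0.1414, 0.0315]
ft_force: [-4.2, -0.2, 14.9]
eef_pos: [0.557, 0.1414, 0.0315]
ft_force: [-4.2, -0.8, 14.6]
eef_pos: [0.557, 0.1414, 0.0315]
ft_force: [-4.4, -0.5, 15.7]
```

The corner held about 15 N for 1 s without dipping (z moved 0.3 mm). Coming away: straight up, then back.

```bash
python3 -m crank '[0,0,0,-0.003,0,0,0, 0,0,0,-0.015,0,0,0, 0,0,0,-0.04,0,0,0, 0,0,0,-0.08,0,0,0, 0,0.04,0,-0.12,0,0,0, 0,0.08,0,-0.15,0,0,0, 0,0.12,0,-0.16,0,0,0, 0,0.12,0,-0.16,0,0,0]' | grep -E "pos|ft"
python3 - <<'E'
from h import *
a=arm.capture("scene");b=arm.capture("side")
o=cv2.imread("pics/scene0.png");p=cv2.imread("pics/side0.png")
f=lambda i,x,y:cv2.resize(i[y:y+75,x:x+130],None,fx=3,fy=3,interpolation=cv2.INTER_CUBIC)
cv2.imwrite("pics/c5.png",np.vstack([np.hstack([f(o,245,140),f(a,245,140)]),np.hstack([f(p,285,170),f(b,285,170)])]))
E
```

```text
eef_pos: [0.4324, 0.1543, 0.1916]
ft_force: [0.2, -0.5, 0.0]
```

View pics/c5.png

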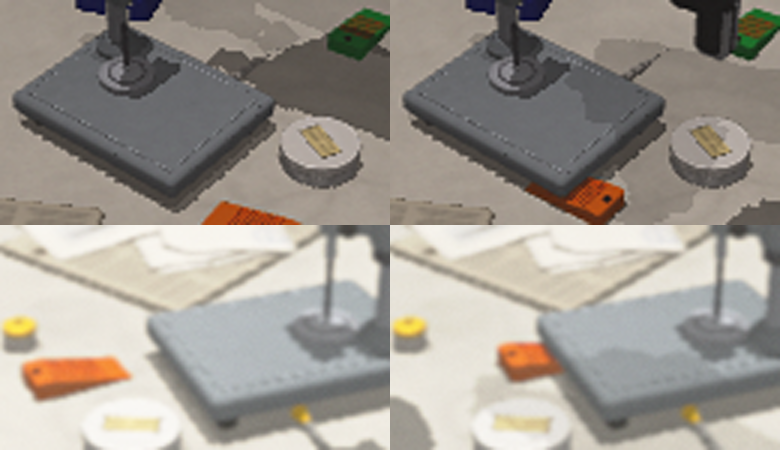

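The before and after crops match: the base is in the same place and level (scene front corner at about (175,190) in both), the wedge is under the corner, and the tin, cup and driver are unmoved. Handing in.

```bash
python3 -c "
from station import arm
print(arm.sign_off())"
```

```text
the job is handed in; nothing more can be done
None
```

Job done and handed in: the orange wedge was pushed snug under the bare foot at about 5 N, the corner held a steady press of about 15 N for roughly 1 s without dipping, and the arm came clear with nothing else visibly moved.

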